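# Hold a rack lug against the sprung stop while it is bolted

## Robot

A 6-joint arm with a two-finger parallel gripper is mounted at the origin on the work surface. World frame = base frame: x ahead of the robot, y to its left, z up, the work surface at z = 0. Lengths are in m, angles in rad, forces in N, time in s.
With the tool pointing down it reaches from about 0.275 to 0.975 m from the base axis. Payload 8.4 kg.
Tool frame: the origin (TCP) lies midway between the tips of the shut fingers; the grasp point (between the pads) lies 19 mm behind it (bot.grip_point_offset is the z of the grasp point in the tool frame, in m); z points along the fingers, y is the line along which they close (so a half turn about z gives the same grasp; the last joint's range is limited). The gripper opens to 92 mm and grips with 3 to 60 N. Pads are 20 mm wide; open, the fingers measure 128 mm over their backs; the gripper's body (75 mm by 189 mm) begins 69 mm behind the grasp point.
Start: joints at [-1.318, 0.353, 1.633, -0, 1.155, -0.002], TCP at [0.158, -0.605, 0.215] pointing down, gripper open.
Joint ranges: [-2.63, 2.63], [-0.92, 2.1], [0.06, 2.66], [-1.3, 4.44], [0, 2.69], [-3.02, 3.02]. Speed limits (rad/s): [2.22, 2.22, 2.79, 3.14, 3.14, 3.14].

## Interface

Orientations are given as [roll, pitch, yaw] about the fixed x, y, z axes, in that order (R = Rz(yaw) Ry(pitch) Rx(roll)).
In Python, from bench import bot gives the robot as it stands. The module is installed in compiled form; this text tells all that it offers.
- The arm moves only by the shell command python3 -m pendant 'ROWS'. ROWS is JSON, one flat list of numbers, 5 for each row, row after row: the finger opening in mm, from 0 to 91.9, then the shift along the tool's x, y, z in mm, then the turn about the tool's z in degrees. In form: [claw, dx, dy, dz, spin, claw, dx, dy, dz, spin, ...]. A call has exactly 5 rows; each row shifts and turns the commanded pose from where the row before left it, along the tool's axes as they then stand; what a row does not reach is not made up. A row lasts 1/10 s, in which the tool goes at most 50 mm and 8.59 degrees, less where a joint would pass 70% of its speed; a pose out of reach is approached as far as the arm can. A call is refused whole if a number of a shift passes 50 or a number of a turn 8.59, either way. A call with a gripper value outside its range is refused whole. The fingers move at their own pace and stop on an object; the grip force is fixed at half the most. Time passes only in rows, so rows that do not move let the fingers close, or fill a call up. It gives the time, the measured TCP pose, the force, the opening and the grip force at its end, in the units of the state.
- bot.get_obs(): the state, without advancing time (a new reading comes with each control period).
- bot.camera(name): name is "scene" or "side" or "wrist"; returns the picture (420x560x3 uint8, red, green, blue); there is no depth.
- bot.camera_params(name): a dict with "fov_y" (degrees; the focal length in pixels is half the picture's height over the tangent of half this angle, whatever the lens; pixels are square), "cx", "cy" (the principal point, pixels), "eye" and "attitude" of the camera in the world; the wrist camera has in their place "mount" (4x4, takes a point from camera to tool coordinates, whose origin is the TCP and whose axes are the flange's). Camera axes: x right, y down, z forward; pixel columns grow to the right and rows downward; lengths in m; the calibration is good to about 2 mm. A picture is of the moment at which its call begins: read the wrist's pose just before it. camera_params takes no time and is no camera call.
- bot.close_job(): hands the job in; it is judged then, once.
The state is a dict: "time_s": time; "qpos": joint angles; "qd": joint speeds; "joint_torque": joint torques, N m; "tool_pos": TCP position; "tool_rot": TCP orientation; "ft_force": force on the tool from outside, world axes, zero at the start; "ft_torque": the same for the moment, N m; "width": finger opening in m; "finger_force": force on a finger pad.
Only numpy, scipy, OpenCV 4.12 (cv2) and the standard library are available. Lean on these libraries where they do the work, as an engineer would, in place of code of your own. Each camera call takes 0.05 s, during which the arm holds its last target. There are 200 camera calls.

## Task

Pick up the loose lug bracket, the T-shaped one that matches the two already bolted to the fixture's sprung stop plate (not the wide bracket with two webs), and stand it upright on the fixture's base just short of the plate, flange towards the plate, midway between the two bolted brackets and square with them. Then push it against the plate with a steady 12 newtons or so (8 to 16: the plate's pointer stays over the white mark; never drive the plate to its end stop) for at least two seconds, so that a colleague can put the bolts in. Finish while still gripping and pressing it - do not let go - and leave everything else on the bench where it is.

Things in the scene. Friction and masses are not known exactly. Their poses are not given: they have to be found in the camera images.
- lug_center (a point): Middle of the loose steel lug bracket, 30 mm above its underside. T-shaped from above: 68 mm long (its x), 56 wide (y), 60 high (z, up). Flange (bar of the T): upright plate 8 mm thick, 56 wide, 60 high, at local x +26 to +34 mm. Web (stem): upright rib 16 mm thick (y -8 to +8), 44 mm high from the underside, x -34 to +26 mm; grip its flat sides some 40 mm behind the flange's face.
- lug_face (a point): Centre of the lug bracket's flat front face (the flange side that goes against the stop plate), 34 mm along the bracket's x from its middle, 30 mm above its underside. Axes as the bracket's: x points out of the face, z up.
- lug: The same lug bracket, 0.36 to 0.56 kg; origin on its underside, below its middle. It starts standing on the bench to the left or the right of the fixture, flange away from the robot to within about 35 degrees.
- plate_face (a point): Point on the front face of the fixture's sprung stop plate, midway between the two bolted brackets, 38 mm above the bench: where the centre of the lug's face belongs when the lug stands on the fixture's base. x points level into the plate (the way to push; away from the robot to within about 17 degrees), y left along the plate, z up. It moves back with the plate.
- fixture: The fixed grey fixture; origin on the bench below the stop plate's rest position, axes as plate_face. Its base is 8 mm thick, 270 mm wide, and reaches 100 mm from the plate towards the robot. The plate is 250 mm wide, its top 72 mm above the bench; behind it nothing is higher than 88 mm.
- plate_foot (a point): On the bench plane, straight below plate_face. The stop plate rides on the sprung slide and carries two bolted brackets like the loose one: flanges on the plate, middles 80 mm to either side (gap between flanges 104 mm), webs towards the robot. Axes as plate_face.
- stop_slide (a joint): How far the sprung stop plate is pushed back along its x, in m: 0 at rest (fully forward), end stop at 0.032. Its springs give 3 N at 0 plus 600 N/m: 8 N at 0.008, 12 N at 0.015, 16 N at 0.022. A pointer on the plate moves over a bar on top of the fixture and stands over its white mark from 8 to 16 N.
- clevis_center (a point): Bystander: middle (20 mm up) of the other loose steel bracket, with two webs and a wider, lower flange: 68 x 86 x 40 mm. Standing at the other side; leave it alone.
- spanner: Bystander: open-ended spanner, 190 mm long, lying crosswise between robot and fixture; origin under its middle.
- valve: Bystander: brass cylinder valve standing upright with an aluminium handwheel, 100 mm high, 66 mm across; origin under its middle.
- tape_roll: Bystander: white roll of thread tape, 60 mm across, 16 mm high; origin under its middle.
- leak_bottle: Bystander: clear bottle with black cap, 60 mm across, 170 mm high; origin under its middle.
- handwheel: Bystander: loose aluminium valve handwheel lying flat, 72 mm across, 18 mm high; origin under its middle.
Things that resemble listed ones, but are neither listed nor needed, are in the scene too. Leave any brown or purple look-alike of the lug alone.

How it is judged:
On the way, in this order (a step that is already met when the one before it is completed fails the run):
1. the lug stands on the fixture's base in front of the stop plate (flange up to 70 mm short of it), between the two bolted brackets to within 15 mm of the middle, upright, the plate still forward (z of lug_face in the frame of plate_face between -0.005 and 0.006 m and angle between lug_center's own z axis and vertical below 0.1 rad and x of lug_face in the frame of plate_face between -0.07 and 0.001 m and y of lug_face in the frame of plate_face between -0.015 and 0.015 m and value of joint stop_slide below 0.003 m), for 0.1 s.
2. gripped, square and midway, the lug is pressed against the plate with 8 to 16 N for two seconds (z of lug_face in the frame of plate_face between -0.005 and 0.006 m and angle between lug_center's own z axis and vertical below 0.1 rad and x of lug_face in the frame of plate_face between -0.004 and 0.003 m and y of lug_face in the frame of plate_face between -0.008 and 0.008 m and angle between the x axis of lug_center and the x axis of plate_face, either way round below 0.07 rad and contact force between lug and stop_slide between 8 and 16 N and contact force between the fingers and lug above 1.5 N), for 2 s.
At the end, for the whole second after the job is handed in: The lug is still gripped and still pressed flange-first on the stop plate with 8 to 16 N (plate pushed back 7 to 23 mm), at rest; within 8 mm of midway between the bolted brackets, square to the plate within 4 degrees, upright within 5.7 degrees, and on the fixture's base (at most 6 mm above it) (all of step 2 and value of joint stop_slide between 0.007 and 0.023 m and linear speed of lug below 0.01 m/s); the arm keeps its last pose, push and grip.
It fails at once if the stop plate is driven to its end stop (beyond 29 mm) (value of joint stop_slide above 0.029 m).
It fails at once if one of the other loose things on the bench is moved more than 30 mm (distance of any of clevis_center, spanner, valve, tape_roll, leak_bottle, handwheel from where it was at the start of the episode above 0.03 m).
It also fails if it takes over 48 s, if anything falls off the work surface, if the arm or the gripper's body presses on something with over 40 N, if the wrist force passes 120 N, or if a joint passes its speed limit or range.

## Working session

There is one attempt and no reset: what is moved stays moved. The work goes in short steps, Python scripts to look and compute and a shell command to move; the robot and the scene stay as the last step left them, time stands still between calls to the robot, and variables do not carry over. Pictures are saved under pics/ and viewed, at most 10 in all, crops included, and the job is handed in when it is done.

```bash
mkdir -p pics; python3 - <<'E'
from bench import bot
import cv2,numpy as np
for n in ["scene","side","wrist"]:
    p=bot.camera_params(n); print(n,{k:np.round(v,4).tolist() if not isinstance(v,(str,dict)) else v for k,v in p.items()})
    cv2.imwrite(f"pics/{n}0.png",bot.camera(n)[:,:,::-1])
o=bot.get_obs(); print({k:np.round(v,3).tolist() for k,v in o.items()}, bot.grip_point_offset)
E
```

```text
scene {'fov_y': 52.3998, 'cx': 287.8844, 'cy': 212.9549, 'eye': [1.3672, 0.4189, 0.6957], 'attitude': [-2.174, 0.0156, 1.9784]}
side {'fov_y': 45.8597, 'cx': 284.7954, 'cy': 202.9944, 'eye': [0.3177, -0.974, 0.6421], 'attitude': [-2.0753, -0.0061, -0.204]}
wrist {'fov_y': 69.2444, 'cx': 281.2448, 'cy': 204.9799, 'mount': [[0.0004, -0.9664, -0.2569, 0.0724], [1.0, 0.0003, 0.0005, -0.0008], [-0.0004, -0.2569, 0.9664, -0.1691], [0.0, 0.0, 0.0, 1.0]]}
{'time_s': 0.15, 'qpos': [-1.318, 0.353, 1.634, -0.0, 1.155, -0.002], 'qd': [0.0, -0.003, -0.002, 0.001, 0.0, 0.0], 'joint_torque': [0.0, -59.421, -33.447, 0.07, 0.021, -0.0], 'tool_pos': [0.157, -0.604, 0.214], 'tool_rot': [-3.141, -0.0, 0.255], 'ft_force': [0.699, -0.237, 0.128], 'ft_torque': [0.039, 0.008, 0.035], 'finger_force': 0.0, 'width': 0.092} -0.0187
```

View pics/scene0.png

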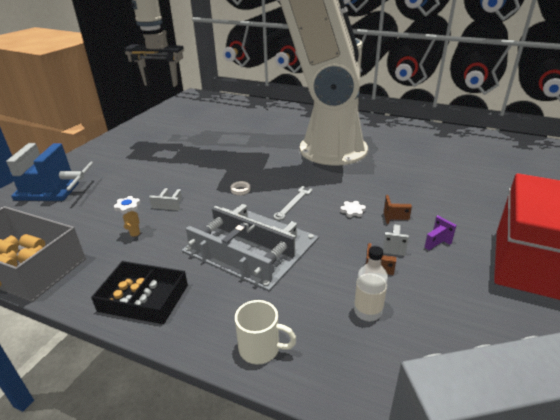

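View pics/side0.png

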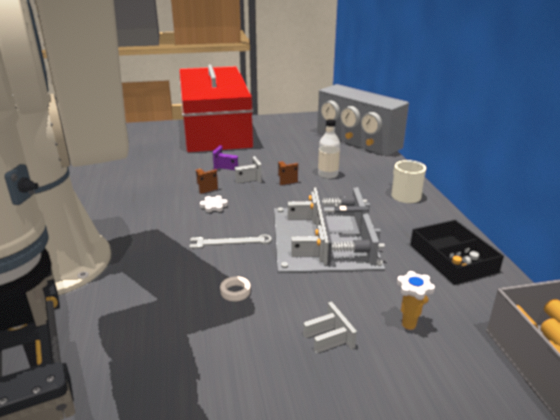

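The lug candidates, as scene pixel / side pixel:
- Grey T bracket: (397,240) / (247,172)
- Brown look-alikes: (397,209) / (207,180) and (380,260) / (288,173)
- Purple look-alike: (440,233) / (225,158)
- Two-web clevis: (165,200) / (330,330)

I choose the grey one. Next I'll check it in a crop and get rough positions.

```bash
cat > h.py <<'E'
import numpy as np,cv2
from bench import bot
from scipy.spatial.transform import Rotation as R
def cam(n,obs=None):
    p=bot.camera_params(n); f=210/np.tan(np.radians(p['fov_y'])/2)
    if n=='wrist':
        T=np.eye(4); T[:3,:3]=R.from_euler('xyz',obs['tool_rot']).as_matrix(); T[:3,3]=obs['tool_pos']
        M=T@np.array(p['mount']); return f,p['cx'],p['cy'],M[:3,3],M[:3,:3]
    return f,p['cx'],p['cy'],np.array(p['eye']),R.from_euler('xyz',p['attitude']).as_matrix()
def onplane(c,uv,z):
    f,cx,cy,e,Q=c; uv=np.atleast_2d(uv).astype(float)
    d=np.c_[(uv[:,0]-cx)/f,(uv[:,1]-cy)/f,np.ones(len(uv))]@Q.T
    return e+d*((z-e[2])/d[:,2])[:,None]
def proj(c,P):
    f,cx,cy,e,Q=c; q=(np.atleast_2d(P)-e)@Q; return np.c_[cx+f*q[:,0]/q[:,2],cy+f*q[:,1]/q[:,2]]
E
python3 - <<'E'
from h import *
s,d=cam('scene'),cam('side')
print('lug',onplane(s,[397,240],.03),onplane(d,[247,172],.03))
print('fix plate top ends scene(R?,L?)',onplane(s,[[187,233],[268,274],[214,209],[296,240]],.072))
print('side',onplane(d,[[315,190],[325,262]],.072))
print('br',onplane(s,[[397,209],[380,260],[440,233]],.03))
a=cv2.imread('pics/scene0.png')[185:290,335:475];b=cv2.imread('pics/side0.png')[140:200,190:310]
cv2.imwrite('pics/crop.png',np.hstack([cv2.resize(a,(400,300),interpolation=2),cv2.resize(b,(400,300),interpolation=2)]))
E
```

```text
lug [[0.4909522 0.3266356 0.03     ]] [[0.47665818 0.31194227 0.03      ]]
fix plate top ends scene(R?,L?) [[ 0.71041751 -0.14206011  0.072     ]
 [ 0.76667848  0.10269767  0.072     ]
 [ 0.59575375 -0.13608305  0.072     ]
 [ 0.63575081  0.11328032  0.072     ]]
side [[ 0.6178484   0.08754602  0.072     ]
 [ 0.55908416 -0.21266602  0.072     ]]
br [[0.35282832 0.2985599  0.03      ]
 [0.58195825 0.30517642 0.03      ]
 [0.42098109 0.42172907 0.03      ]]
```

View pics/crop.png

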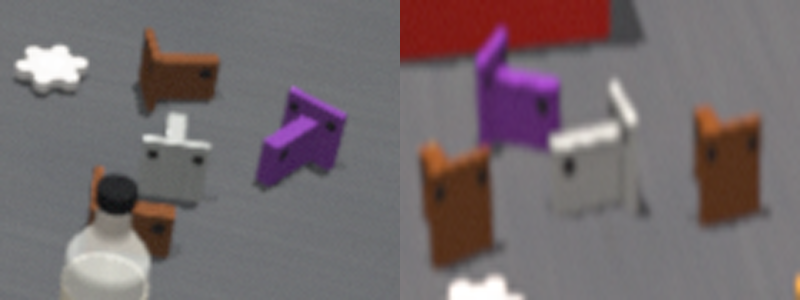

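The crop confirms it: one web, a T shape, grey, flange away from the robot, with the brown and purple ones around it. I'll go over the fixture first and measure it from the wrist on the way to the lug.

```bash
python3 -m pendant '[91,17,-16,-4,0,91,34,-32,-5,0,91,34,-32,-5,0,91,34,-32,-5,0,91,34,-32,-5,0]'
python3 -m pendant '[91,35,-33,-5,0,91,35,-33,-5,0,91,35,-33,-5,0,91,35,-33,-5,0,91,35,-33,-5,0]'
python3 -m pendant '[91,35,-33,-5,0,91,35,-33,-5,0,91,35,-33,-5,0,91,35,-33,-5,0,91,35,-33,-5,0]'
python3 - <<'E'
from h import *
o=bot.get_obs(); print(o['tool_pos'],o['qd']);np.save('o1.npy',o,allow_pickle=True)
cv2.imwrite('pics/w1.png',bot.camera('wrist')[:,:,::-1])
E
```

```text
time_s: 0.65
tool_pos: [0.2698, -0.4252, 0.2385]
tool_rot: [-3.141, -0.0, 0.254]
ft_force: [0.6, -0.5, 1.3]
width: 0.0911
finger_force: 0.0
time_s: 1.15
tool_pos: [0.3976, -0.2213, 0.2639]
tool_rot: [3.141, -0.0, 0.255]
ft_force: [0.6, -0.5, -0.2]
width: 0.0909
finger_force: 0.0
time_s: 1.65
tool_pos: [0.5254, -0.0173, 0.2888]
tool_rot: [3.141, 0.0, 0.255]
ft_force: [0.3, 0.5, -0.1]
width: 0.091
finger_force: 0.0
[ 0.5254129  -0.01733866  0.28875263] [ 0.82296936  0.34324501 -0.50717709 -0.00367926  0.15643309  0.82015272]
```

View pics/w1.png

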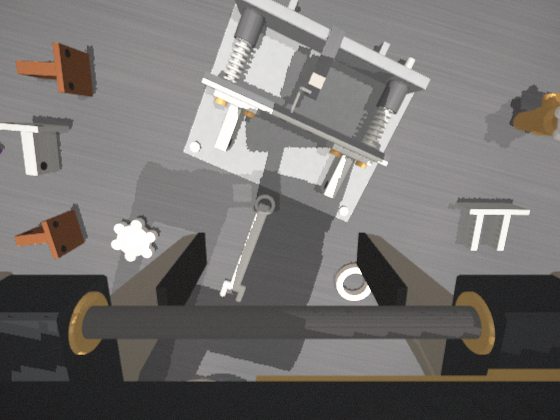

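The picture shows the plate's top edge from (204,80) to (386,163) and the bolted webs' tops at about (228,127) and (336,175). The lug is at (40,150) and the clevis is on the right at (492,222). I'll move forward a little, let the arm rest, and measure.

```bash
python3 -m pendant '[91,30,5,0,0,91,30,5,0,0,91,0,0,0,0,91,0,0,0,0,91,0,0,0,0]'
python3 - <<'E'
from h import *
o=bot.get_obs(); print(o['tool_pos'],np.abs(o['qd']).max());np.save('o2.npy',o,allow_pickle=True)
im=bot.camera('wrist')[:,:,::-1]; cv2.imwrite('pics/w2.png',im)
x0,y0=140,60
cv2.imwrite('pics/w2c.png',cv2.resize(im[y0:y0+200,x0:x0+266],(798,600),interpolation=cv2.INTER_CUBIC))
E
```

```text
time_s: 2.2
tool_pos: [0.5844, -0.0141, 0.2883]
tool_rot: [-3.141, 0.001, 0.255]
ft_force: [-0.8, -0.0, -0.4]
width: 0.0906
finger_force: 0.0
[ 0.58435536 -0.01410518  0.28827757] 0.01190245091398001
```

View pics/w2c.png

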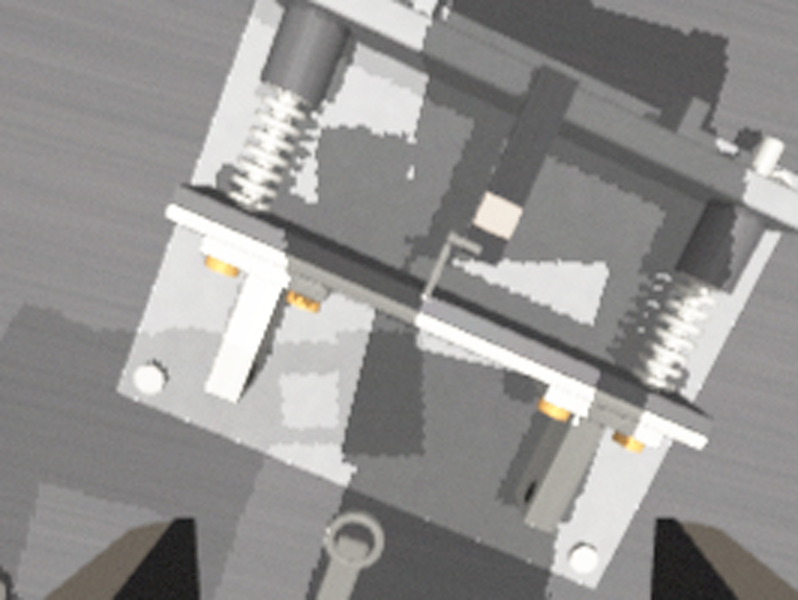

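```bash
python3 - <<'E'
from h import *
o=np.load('o2.npy',allow_pickle=True).item(); c=cam('wrist',o)
g=lambda a,z:onplane(c,np.array(a)/3.+[140,60],z)
e=g([[166,213],[704,446]],.072); print('edge',e,np.linalg.norm(e[1]-e[0]))
d=(e[0]-e[1])[:2]; print('yaw from edge',np.degrees(np.arctan2(-d[0],d[1])), 'mid',e.mean(0))
w=g([[206,388],[240,402],[527,522],[560,530]],.052); print('web ends',w)
l,r=w[:2].mean(0),w[2:].mean(0); d=(l-r)[:2]; print('gap',np.linalg.norm(d),'yaw',np.degrees(np.arctan2(-d[0],d[1])),'mid',(l+r)/2)
b=g([[119,391],[596,588]],.008); d=(b[0]-b[1])[:2];print('base',b,np.linalg.norm(d),np.degrees(np.arctan2(-d[0],d[1])),b.mean(0))
print('screws', g([[149,379],[583,558]],.01))
y=np.arctan2(-d[0],d[1]);print('pushed from base', b.mean(0)[:2]+.1*np.array([np.cos(y),np.sin(y)]))
# lug rough in w1
o=np.load('o1.npy',allow_pickle=True).item(); c=cam('wrist',o)
print('lug',onplane(c,[[67,126],[-2+2,126]],.06),onplane(c,[28,172],.044))
E
```

```text
edge [[ 0.61937661  0.10508128  0.072     ]
 [ 0.58095121 -0.14125414  0.072     ]] 0.24931435782966346
yaw from edge -8.866012128858927 mid [ 0.60016391 -0.01808643  0.072     ]
web ends [[ 0.54607254  0.07870987  0.052     ]
 [ 0.54357686  0.06247404  0.052     ]
 [ 0.52079687 -0.08027333  0.052     ]
 [ 0.52087327 -0.09650309  0.052     ]]
gap 0.16077995826956998 yaw -8.581021080811762 mid [ 0.53282988 -0.00889813  0.052     ]
base [[ 0.52176298  0.1287838   0.008     ]
 [ 0.47966249 -0.1356406   0.008     ]] 0.2677549488715243 -9.046450861282105 [ 0.50071274 -0.0034284   0.008     ]
screws [[ 0.53218664  0.11477384  0.01      ]
 [ 0.49506235 -0.12327136  0.01      ]]
pushed from base [ 0.59946886 -0.01915192]
lug [[0.52451709 0.26334891 0.06      ]
 [0.50309437 0.34536075 0.06      ]] [[0.44648126 0.32073346 0.044     ]]
```

```bash
python3 -m pendant '[91,-7,-48,5,0,91,-7,-48,5,0,91,-7,-48,5,0,91,-7,-48,5,0,91,-7,-48,5,0]'
python3 -m pendant '[91,-7,-48,5,0,91,-7,-48,5,0,91,0,0,0,0,91,0,0,0,0,91,0,0,0,0]'
python3 - <<'E'
from h import *
o=bot.get_obs(); print(o['tool_pos'],np.abs(o['qd']).max());np.save('o3.npy',o,allow_pickle=True)
im=bot.camera('wrist')[:,:,::-1]; cv2.imwrite('pics/w3.png',im)
u,v=proj(cam('wrist',o),[.483,.315,.03])[0].astype(int); x0,y0=u-133,max(v-100,0);print(x0,y0)
cv2.imwrite('pics/w3c.png',cv2.resize(im[y0:y0+200,x0:x0+266],(798,600),interpolation=cv2.INTER_CUBIC))
E
```

```text
time_s: 2.75
tool_pos: [0.4895, 0.2105, 0.2639]
tool_rot: [-3.141, -0.001, 0.254]
ft_force: [0.2, 0.6, -0.2]
width: 0.091
finger_force: 0.0
time_s: 3.25
tool_pos: [0.4535, 0.2978, 0.2539]
tool_rot: [3.141, -0.0, 0.254]
ft_force: [-0.4, -0.7, -0.2]
width: 0.0911
finger_force: 0.0
[0.45348018 0.29779773 0.25391174] 0.016952271676993487
141 56
```

View pics/w3c.png

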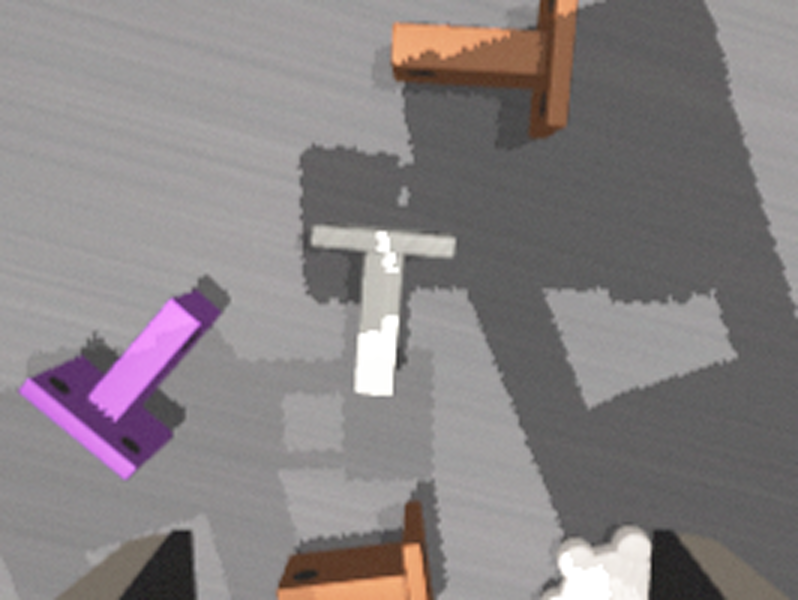

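The lug's flange top has corners at about (312,225), (457,238), (455,258) and (311,247) in the crop. The web's near end is at (354,393) and (394,397).

```bash
python3 - <<'E'
from h import *
o=np.load('o3.npy',allow_pickle=True).item(); c=cam('wrist',o)
g=lambda a,z:onplane(c,np.array(a)/3.+[141,56],z)[:,:2]
F=g([[312,225],[457,238],[455,258],[311,247]],.06); W=g([[354,393],[394,397]],.044)
print(F,W,np.linalg.norm(F[0]-F[1]),np.linalg.norm(W[0]-W[1]))
d=F[0]-F[1]+F[3]-F[2]; y1=np.arctan2(-d[0],d[1]); fc=F.mean(0); a=fc-W.mean(0); y2=np.arctan2(a[1],a[0])
print(np.degrees([y1,y2]),np.linalg.norm(a),'expect .064')
y=(y1+2*y2)/3; ax=np.array([np.cos(y),np.sin(y)]); ctr=((fc-.030*ax)+(W.mean(0)+.034*ax))/2; gp=ctr-.006*ax
p=o['tool_pos']; t=o['tool_rot'][2]; D=gp-p[:2]
print('yaw',y,'ctr',ctr,'grasp',gp,'move tool',D@[np.cos(t),np.sin(t)],D@[np.sin(t),-np.cos(t)],'turn deg (world)',np.degrees(y-t))
E
```

```text
[[0.50538563 0.35537389]
 [0.51477423 0.2998275 ]
 [0.50723017 0.29859042]
 [0.49717403 0.35390139]] [[0.44167974 0.32451511]
 [0.44426648 0.30771205]] 0.056334245846594584 0.017000999997191048
[9.9486649 9.7107802] 0.06408614621091954 expect .064
yaw 0.17086904446016718 ctr [0.47652794 0.32185852] grasp [0.47061531 0.32083829] move tool 0.02237910820439204 -0.01799042891180204 turn deg (world) -4.776352626536935
```

```bash
python3 -m pendant '[46,22,-18,10,0,46,0,0,35,4.8,46,0,0,40,0,46,0,0,40,0,46,0,0,20,0]'
python3 - <<'E'
from h import *
o=bot.get_obs(); print(o['tool_pos'],o['tool_rot'],o['width'])
gp=np.array([.4706,.3208]);t=o['tool_rot'][2];D=gp-o['tool_pos'][:2]
print(D@[np.cos(t),np.sin(t)]*1e3,D@[np.sin(t),-np.cos(t)]*1e3)
E
```

```text
time_s: 3.8
tool_pos: [0.4694, 0.3192, 0.1056]
tool_rot: [3.14, 0.003, 0.169]
ft_force: [0.1, 0.4, -0.1]
width: 0.0529
finger_force: 0.0
[0.46940224 0.31923967 0.10563282] [3.13993194 0.00324026 0.16860149] 0.05294743644050455
1.4426015321949976 -1.337221238865187
```

```bash
python3 -m pendant '[46,1,-1,25,0,46,0,0,30,0,46,0,0,25,0,46,0,0,15,0,46,0,0,0,0]'
python3 -m pendant '[5,0,0,0,0,5,0,0,0,0,5,0,0,0,0,5,0,0,0,0,5,0,0,0,0]'
```

```text
time_s: 4.3
tool_pos: [0.4704, 0.3213, 0.012]
tool_rot: [3.14, 0.003, 0.169]
ft_force: [0.9, 0.8, -0.5]
width: 0.046
finger_force: 0.0
time_s: 4.8
tool_pos: [0.4714, 0.323, 0.0146]
tool_rot: [3.142, -0.001, 0.171]
ft_force: [0.3, -3.5, 7.3]
width: 0.0159
finger_force: 30.0
```

```bash
python3 -m pendant '[5,0,0,-10,0,5,0,0,-35,0,5,0,0,-40,0,5,0,0,-40,0,5,0,0,-25,0]'
python3 -m pendant '[5,-1,30,0,0,5,-1,42,0,0,5,-1,42,0,0,5,-1,42,0,0,5,-1,42,0,0]'
python3 -m pendant '[5,-1,42,0,0,5,0,42,0,0,5,0,30,0,0,5,0,20,0,0,5,0,0,0,6.2]'
python3 -m pendant '[5,0,0,0,6.2,5,0,0,0,6.2,5,0,0,0,0,5,0,0,0,0,5,0,0,0,0]'
python3 - <<'E'
from h import *
o=bot.get_obs(); print(o['tool_pos'],o['tool_rot'],o['width']);np.save('o4.npy',o,allow_pickle=True)
cv2.imwrite('pics/w4.png',bot.camera('wrist')[:,:,::-1]);cv2.imwrite('pics/side4.png',bot.camera('side')[:,:,::-1])
E
```

```text
time_s: 5.3
tool_pos: [0.4712, 0.3236, 0.1669]
tool_rot: [-3.14, -0.002, 0.171]
ft_force: [0.5, -0.0, -4.5]
width: 0.0158
finger_force: 30.0
time_s: 5.8
tool_pos: [0.499, 0.1256, 0.1639]
tool_rot: [-3.141, 0.0, 0.172]
ft_force: [1.2, 0.1, -3.9]
width: 0.0159
finger_force: 30.0
time_s: 6.3
tool_pos: [0.5213, -0.0074, 0.1639]
tool_rot: [3.141, 0.0, 0.06]
ft_force: [0.4, 0.7, -4.2]
width: 0.0154
finger_force: 30.0
time_s: 6.8
tool_pos: [0.5213, -0.005, 0.1637]
tool_rot: [-3.142, 0.0, -0.151]
ft_force: [0.1, 0.1, -5.3]
width: 0.0161
finger_force: 30.0
[ 0.5212671  -0.00499641  0.16368394] [-3.14151419e+00  1.22602755e-04 -1.51014295e-01] 0.01609727269821598
```

View pics/w4.png

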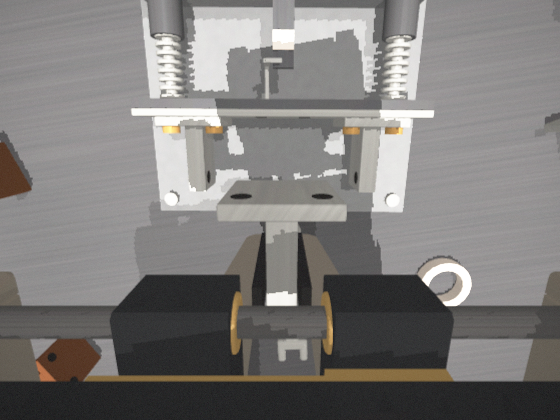

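Gripped and nearly square. Flange top edge runs (219,206) to (346,206), plate top from (132,112) to (433,114), bolted webs at (202,188) and (366,190). I'll check offsets.

```bash
python3 - <<'E'
from h import *
o=np.load('o4.npy',allow_pickle=True).item(); c=cam('wrist',o); p=o['tool_pos']
g=lambda a,z:onplane(c,a,z)[:,:2]
yw=lambda d:np.degrees(np.arctan2(-d[0],d[1]))
im=cv2.imread('pics/w4.png',0).astype(float)
# subpixel horizontal edges: row of strongest vertical gradient in bands
def edge(cols,r0,r1,sgn):
    out=[]
    for u in cols:
        col=im[r0:r1,u-2:u+3].mean(1); gr=sgn*np.diff(col); k=gr.argmax()
        w=np.clip(gr[max(k-1,0):k+2],0,None); out.append([u,r0+.5+(np.arange(max(k-1,0),max(k-1,0)+len(w))*w).sum()/w.sum()])
    return np.array(out)
for name,cols,r0,r1,s,z in [('flange back',list(range(225,258,6))+list(range(306,342,6)),212,226,-1,p[2]+.0454),('plate front',range(140,425,10),110,122,-1,.072)]:
    E=edge(cols,r0,r1,s); f=np.polyfit(E[:,0],E[:,1],1); res=E[:,1]-np.polyval(f,E[:,0]); m=abs(res-np.median(res))<1.2; f=np.polyfit(E[m,0],E[m,1],1)
    P=g([[E[0,0],np.polyval(f,E[0,0])],[E[-1,0],np.polyval(f,E[-1,0])]],z); print(name,m.sum(),len(m),np.polyval(f,[220,345]),P.tolist(),yw(P[0]-P[1]))
e=g([[132,115],[433,117]],.072);print('plate ends mid',e.mean(0),np.linalg.norm(e[0]-e[1]))
fl=g([[219,206],[346,206]],p[2]+.0454);print('flange',fl.mean(0),np.linalg.norm(fl[0]-fl[1]),yw(fl[0]-fl[1]))
w=g([[189,188],[214,188],[358,190],[374,190]],.052);print('web mids',w)
xf=np.array([np.cos(-.1545),np.sin(-.1545)]);yf=np.array([-xf[1],xf[0]])
for q in (fl.mean(0),p[:2],e.mean(0)): print((q-[.600,-.0185])@xf,(q-[.600,-.0185])@yf)
E
```

```text
flange back 12 12 [220.50226902 221.16427929] [[0.5569007452602741, 0.014750498685004701], [0.549518273254013, -0.032047097889577235]] -8.964715901598023
plate front 23 29 [115.38739475 116.27013911] [[0.6173432499332526, 0.09864657982254095], [0.5812164711253308, -0.1289843084913334]] -9.01806826122434
plate ends mid [ 0.59882123 -0.01719573] 0.24780985786809062
flange [ 0.55956054 -0.0104635 ] 0.05350296581877773 -8.643808196660125
web mids [[ 0.54820217  0.07946971]
 [ 0.54466821  0.05621457]
 [ 0.52238288 -0.0776332 ]
 [ 0.52011507 -0.09255592]]
-0.04119447776930458 0.00171769893224377
-0.07987309424818075 0.001226850007465022
-0.001365438359622691 0.0011073379565262724
```

```bash
python3 -m pendant '[5,0,1,10,0,5,0,0,35,0,5,0,0,40,0,5,0,0,32,0,5,0,0,14,0]'
python3 -m pendant '[5,0,0,0,0,5,0,0,2,0,5,0,0,1,0,5,0,0,0,0,5,0,0,0,0]'
```

```text
time_s: 7.4
tool_pos: [0.519, -0.0062, 0.0294]
tool_rot: [3.141, 0.005, -0.153]
ft_force: [-0.7, -0.5, -5.4]
width: 0.0157
finger_force: 30.0
time_s: 7.9
tool_pos: [0.522, -0.0062, 0.0305]
tool_rot: [-3.141, -0.002, -0.154]
ft_force: [0.4, 0.7, -3.0]
width: 0.0157
finger_force: 30.0
```

```bash
python3 -m pendant '[5,0,0,0,0,5,0,0,1,0,5,0,0,1,0,5,0,0,0,0,5,0,0,0,0]'
python3 - <<'E'
from h import *
o=bot.get_obs(); print(o['tool_pos'],o['tool_rot'],o['ft_force'],o['ft_torque'],np.abs(o['qd']).max());np.save('o5.npy',o,allow_pickle=True)
cv2.imwrite('pics/w5.png',bot.camera('wrist')[:,:,::-1]);im=bot.camera('side')[:,:,::-1];cv2.imwrite('pics/side5.png',im)
cv2.imwrite('pics/side5c.png',cv2.resize(im[160:300,250:410],(686,600),interpolation=cv2.INTER_CUBIC))
E
```

```text
time_s: 8.4
tool_pos: [0.5212, -0.0062, 0.0275]
tool_rot: [3.142, 0.0, -0.154]
ft_force: [0.6, 0.3, -4.4]
width: 0.0159
finger_force: 30.0
[ 0.52120401 -0.00616043  0.02747931] [ 3.14155964e+00  2.38136144e-04 -1.53659643e-01] [ 0.57256315  0.33712708 -4.35265949] [0.06313447 0.07628432 0.02502982] 0.0011709799027648017
```

View pics/side5c.png

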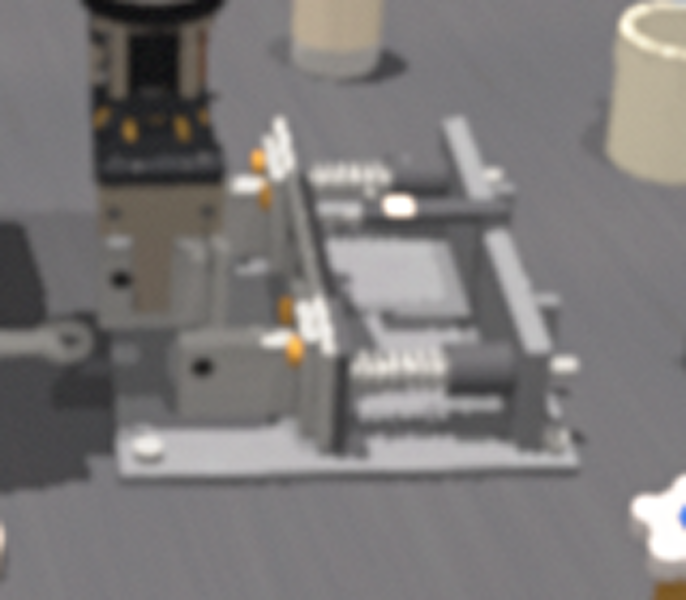

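It's in place and hovering a few mm above the base. I'll lower it to contact.

```bash
python3 -m pendant '[5,0,0,1,0,5,0,0,1,0,5,0,0,1,0,5,0,0,0,0,5,0,0,0,0]'; python3 -m pendant '[5,0,0,1,0,5,0,0,0.5,0,5,0,0,0,0,5,0,0,0,0,5,0,0,0,0]'
```

```text
time_s: 9.0
tool_pos: [0.5213, -0.0062, 0.0245]
tool_rot: [3.142, 0.0, -0.154]
ft_force: [-0.1, 0.6, -4.3]
width: 0.0161
finger_force: 30.0
time_s: 9.5
tool_pos: [0.5213, -0.0062, 0.0231]
tool_rot: [-3.142, -0.0, -0.154]
ft_force: [0.3, 0.6, -4.2]
width: 0.0156
finger_force: 30.0
```

```bash
python3 -m pendant '[5,0,0,1,0,5,0,0,0,0,5,0,0,0,0,5,0,0,0,0,5,0,0,0,0]'; python3 -m pendant '[5,0,0,1,0,5,0,0,0,0,5,0,0,0,0,5,0,0,0,0,5,0,0,0,0]'
```

```text
time_s: 10.0
tool_pos: [0.5214, -0.0061, 0.0226]
tool_rot: [-3.142, -0.0, -0.154]
ft_force: [-2.5, 0.6, 6.2]
width: 0.0161
finger_force: 30.0
time_s: 10.5
tool_pos: [0.5214, -0.0061, 0.0225]
tool_rot: [-3.142, -0.0, -0.154]
ft_force: [-7.4, 0.8, 19.4]
width: 0.0155
finger_force: 30.0
```

```bash
python3 -m pendant '[5,0,0,-2.2,0,5,0,0,0,0,5,5,0,0,0,5,10,0,0,0,5,0,0,0,0]'; python3 -m pendant '[5,8,0,0,0,5,8,0,0,0,5,3,0,0,0,5,0,0,0,0,5,0,0,0,0]'
```

```text
time_s: 11.0
tool_pos: [0.5384, -0.0086, 0.0233]
tool_rot: [-3.141, -0.002, -0.154]
ft_force: [-0.6, -0.2, -4.5]
width: 0.0155
finger_force: 30.0
time_s: 11.5
tool_pos: [0.5546, -0.0113, 0.0231]
tool_rot: [3.142, 0.001, -0.154]
ft_force: [0.9, -1.6, -4.6]
width: 0.0156
finger_force: 30.0
```

```bash
python3 -m pendant '[5,3,0,0,0,5,2,0,0,0,5,0,0,0,0,5,0,0,0,0,5,0,0,0,0]'; python3 -m pendant '[5,2,0,0,0,5,2,0,0,0,5,0,0,0,0,5,0,0,0,0,5,0,0,0,0]'; python3 -m pendant '[5,2,0,0,0,5,2,0,0,0,5,0,0,0,0,5,0,0,0,0,5,0,0,0,0]'
```

```text
time_s: 12.0
tool_pos: [0.5598, -0.0121, 0.0233]
tool_rot: [3.142, 0.0, -0.154]
ft_force: [-0.3, -0.1, -5.2]
width: 0.0159
finger_force: 30.0
time_s: 12.5
tool_pos: [0.5632, -0.0126, 0.0231]
tool_rot: [3.142, 0.001, -0.154]
ft_force: [-5.0, 1.7, -3.1]
width: 0.016
finger_force: 30.0
time_s: 13.0
tool_pos: [0.5666, -0.0132, 0.0231]
tool_rot: [3.141, 0.002, -0.154]
ft_force: [-6.8, 1.5, 0.1]
width: 0.0161
finger_force: 30.0
```

```bash
python3 -m pendant '[5,2,0,0,0,5,2,0,0,0,5,2,0,0,0,5,2,0,0,0,5,0,0,0,0]'; python3 -m pendant '[5,0,0,0,0,5,0,0,0,0,5,0,0,0,0,5,0,0,0,0,5,0,0,0,0]'
python3 - <<'E'
from h import *
o=bot.get_obs();np.save('o6.npy',o,allow_pickle=True); print(o['tool_pos'],o['tool_rot'],o['ft_force'])
im=bot.camera('wrist')[:,:,::-1];cv2.imwrite('pics/w6.png',im)
s=bot.camera('side')[:,:,::-1];cv2.imwrite('pics/side6.png',s)
cv2.imwrite('pics/c6.png',np.hstack([cv2.resize(im[60:260,130:430],(450,300),interpolation=2),cv2.resize(s[180:280,280:380],(300,300),interpolation=2)]))
E
```

```text
time_s: 13.5
tool_pos: [0.5734, -0.0143, 0.0228]
tool_rot: [3.141, 0.004, -0.154]
ft_force: [-10.9, 2.3, 2.6]
width: 0.0158
finger_force: 30.0
time_s: 14.0
tool_pos: [0.5732, -0.0143, 0.0228]
tool_rot: [3.141, 0.005, -0.154]
ft_force: [-10.9, 2.0, 1.8]
width: 0.0154
finger_force: 30.0
[ 0.5731949  -0.01430113  0.02283644] [ 3.14126355  0.00455392 -0.15378714] [-10.92753736   2.00657209   1.83535589]
```

View pics/c6.png

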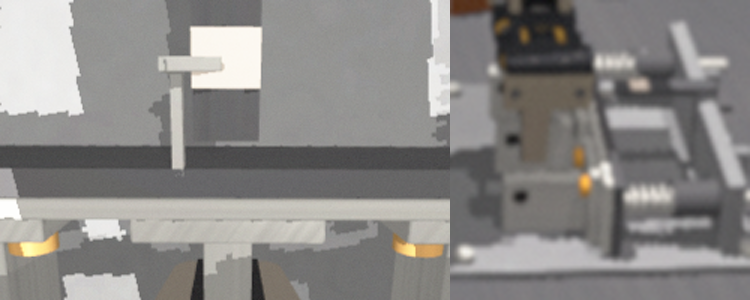

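The pointer is over the white mark near its middle, at about 11 N. The flange is flush and square, centred between the bolted brackets' bolts. I'll hold, then hand in.

```bash
python3 -m pendant '[5,0.5,0,0,0,5,0,0,0,0,5,0,0,0,0,5,0,0,0,0,5,0,0,0,0]'; for i in 1 2 3 4; do python3 -m pendant '[5,0,0,0,0,5,0,0,0,0,5,0,0,0,0,5,0,0,0,0,5,0,0,0,0]' | grep -E "time|force|pos"; done
python3 -c "from bench import bot; print(bot.close_job())"
```

```text
time_s: 14.6
tool_pos: [0.5736, -0.0143, 0.0228]
tool_rot: [3.141, 0.005, -0.154]
ft_force: [-11.0, 3.2, 1.6]
width: 0.0158
finger_force: 30.0
time_s: 15.1
tool_pos: [0.5736, -0.0144, 0.0228]
ft_force: [-10.9, 2.3, 1.6]
finger_force: 30.0
time_s: 15.6
tool_pos: [0.5736, -0.0143, 0.0228]
ft_force: [-10.6, 3.5, 1.3]
finger_force: 30.0
time_s: 16.1
tool_pos: [0.5735, -0.0143, 0.0228]
ft_force: [-11.9, 4.1, 1.6]
finger_force: 30.0
time_s: 16.6
tool_pos: [0.5735, -0.0143, 0.0228]
ft_force: [-10.7, 2.5, 1.6]
finger_force: 30.0
the job is handed in; nothing more can be done
None
```

The lug is still gripped and pressed square and midway on the stop plate at about 11 N by the wrist force, held for over 2 s with the pointer over the white mark; I handed the job in at 16.6 s, and it returned no verdict.

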